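# Free the blow nozzle from its push-fit outlet and put it in the rack

## Task

Take the steel blow nozzle out of its push-fit air outlet and stand it, fully home, in the empty hole of the walnut nozzle rack. Press the outlet's collet ring down gently but all the way to let go of the nozzle before you draw it out: do not force the ring, do not tug the nozzle against closed jaws, and do not drop or ram it into the rack. Leave everything else where it is.

Things in the scene. Friction and masses are not known exactly. Their poses are not given: they have to be found in the camera images.
- outlet: The push-fit air outlet holding the nozzle, fixed. Origin: centre of its underside, z up. Aluminium foot 60 x 60 x 8 mm, on it a black block 34 x 34 mm, top 44 mm above the origin; on its vertical axis a 13 mm bore, and around the nozzle above the block a grey collet ring (flange 27 mm outside, 15 mm hole, 4 mm thick). Pushing outlet or ring with over 20 N cracks it.
- outlet_mouth (a point): Centre of the block's top face, 44 mm above the outlet's origin. The ring's top stands 8 to 21 mm above this point, differently each start and measured by no pose: ring and stop must be felt. It goes straight down 4 mm to a hard stop, where force climbs steeply. Spring 2 N at rest, 4.5 N at the stop, plus seal drag of 1.5 N per mm/s: press at 3 mm/s or slower.
- bore_floor (a point): Floor of the bore, 16 mm above the outlet's origin, where the nozzle's foot starts. 3.2 mm of ring travel opens the jaws; let go, the ring creeps back at about 3 mm/s. So grip the nozzle just above the ring while the fingertips hold it down, and draw up at once at 20 mm/s or more. After 10 mm of rise the jaws no longer lock, they only drag lightly.
- lock: The steel jaws hidden inside the outlet; origin on its axis, 27.5 mm above the outlet's origin. They reach into the nozzle's groove until the collet is pressed. More than 15 N between jaws and nozzle spoils the nozzle.
- nozzle: The steel blow nozzle, a loose rigid round tube about 50 g, 84 mm long, 12 mm diameter, its top 12 mm tapering to 6 mm. Origin: centre of its foot, z along its length towards the tapered tip. A narrow groove 8 to 15 mm above the foot takes the jaws. At the start it stands upright in the outlet, its foot on the bore floor, so it reaches 100 mm above the outlet's origin, 35 to 48 mm above the collet ring.
- rack: The fixed walnut nozzle rack, 150 (x) x 50 (y) x 35 mm high. Origin: centre of its underside. Two low brass spare nozzles stand fixed in it at x = 0 and x = +50 mm, 16 and 22 mm tall above its top.
- empty_hole (a point): Centre of the mouth of the rack's empty hole, on the rack's top face, 35 mm above the bench, at the rack's x = -50 mm, nearer the robot. The hole is round, 15 mm wide and 24 mm deep, upright; z up, x along the rack's length.
- blank_outlet: A second fixed outlet of the same size, but closed by a low domed plug 63 mm high in place of a nozzle. Leave it alone. Origin: centre of its underside.
- lens_hood: Bystander: a loose aluminium lens hood, a flared open ring 58 mm wide, 26 mm high. Origin: centre of its underside.
- winding_knob: Bystander: a loose black winding knob, 26 mm diameter, 14 mm high. Origin: centre of its underside.
- self_timer: Bystander: a loose brass self-timer, a round case 22 mm diameter, 22 mm high with a small steel lever on top. Origin: centre of its underside.
- bulb_nozzle: Bystander: a loose steel blower bulb nozzle, a cone 24 mm wide at the foot, 45 mm high. Origin: centre of its underside.
- screwdriver: Bystander: a loose screwdriver lying on the bench, 140 mm long.
Mind the look-alikes: they are no part of the job. Leave any purple look-alike of the outlet alone.

How it is judged:
By the outcome, as a careful person would: the job done as asked, in the order asked, and still so for the second after the job is handed in, with the robot touching nothing.
It also fails if it takes over 51 s, if anything falls off the work surface, if the arm or the gripper's body presses on something with over 40 N, if the wrist force passes 120 N, or if a joint passes its speed limit or range.

## Robot

A 6-joint arm with a two-finger parallel gripper is mounted at the origin on the work surface. World frame = base frame: x ahead of the robot, y to its left, z up, the work surface at z = 0. Lengths are in m, angles in degrees, forces in N, time in s.
With the tool pointing down it reaches from about 0.35 to 0.975 m from the base axis. Payload 17.4 kg.
Tool frame: the origin (TCP) lies at the very end of the fingers, on their centre line; the grasp point (between the pads) lies 19 mm behind it (manip.grip_point_offset is the distance from the TCP to the grasp point, in m); z points along the fingers, y is the direction in which the jaws open and shut (so a half turn about z gives the same grasp; the last joint's range is limited). The gripper opens to 85 mm and grips with 20 to 120 N. Pads are 22 mm wide; open, the fingers measure 114 mm over their backs; the gripper's body (76 mm by 85 mm) begins 54 mm behind the grasp point. The pads swing forward as they close: fully open they stand 13 mm farther back than shut.
Start: joints at [61.662, 6.646, 82.598, -0, 90.757, -2.166], TCP at [0.298, 0.606, 0.231] pointing down, gripper open.
Joint ranges: [-162.19, 162.19], [-47.58, 125.68], [4.15, 143.07], [-65.23, 245.23], [0.69, 171.88], [-170.13, 170.13]. Speed limits (degrees/s): [108.29, 108.29, 127.2, 180, 180, 180].

## Interface

Orientations are given as a 3x3 rotation matrix whose columns are the frame's x, y, z axes.
In Python, from plant import manip gives the robot as it stands. The module is installed in compiled form; this text tells all that it offers.
- The arm moves only by the tool step_arm, never from a script. Its argument "motion" is a list of rows, each an object of numbers: "x", "y", "z": the shift along the tool's x, y, z in m; "rx", "ry", "rz": the turn, a rotation vector about the tool's x, y, z in rad; "fingers": the gripper command: -1 is shut, 1 is fully open, values between are in proportion. A call has 1 to 12 rows; each row shifts and turns the commanded pose from where the row before left it, along the tool's axes as they then stand; what a row does not reach is not made up. A row lasts 1/10 s, in which the tool goes at most 50 mm and 8.59 degrees, less where a joint would pass 70% of its speed; a pose out of reach is approached as far as the arm can. A call with a gripper value outside its range is refused whole. The fingers move at their own pace and stop on an object; the grip force is fixed at half the most. Time passes only in rows, so rows that do not move let the fingers close. It gives the time, the measured TCP pose, the force and the opening at its end, in the units of the state.
- manip.get_state(): the state, without advancing time (a new reading comes with each control period).
- manip.capture(name): name is "side" or "top"; returns the picture (480x640x3 uint8, red, green, blue); there is no depth.
- manip.camera_info(name): a dict with "fx", "fy", "cx", "cy" (pixels), "extrinsics" (4x4, takes a point from world to camera coordinates). Camera axes: x right, y down, z forward; pixel columns grow to the right and rows downward; lengths in m; the calibration is good to about 2 mm. A picture is of the moment at which its call begins. camera_info takes no time and is no camera call.
- manip.finish_job(): hands the job in, once; it reports no verdict.
The state is a dict: "time": time; "q": joint angles; "dq": joint speeds; "joint_torque": joint torques, N m; "position": TCP position; "ee_rot": TCP orientation; "ft_force": force on the tool from outside, world axes, zero at the start; "torque": the same for the moment, N m; "finger_gap": opening from 0.0 (shut) to 1.0 (fully open).
Only numpy, scipy, OpenCV 4.12 (cv2) and the standard library are available. Lean on these libraries where they do the work, as an engineer would, in place of code of your own. Each camera call takes 0.05 s, during which the arm holds its last target. There are 200 camera calls.

## Working session

There is one attempt and no reset: what is moved stays moved. The work goes in short steps, Python scripts to look and compute and a tool call to move; the robot and the scene stay as the last step left them, time stands still between calls to the robot, and variables do not carry over. Pictures are saved under pics/ and viewed, about 8 in all and at most 12, crops included, and the job is handed in when it is done.

Besides the shell and the picture viewer there is one more tool, called after "Call:" as name(argument=value, ...) on one line, values as JSON. step_arm: Moves the arm, as the interface text tells. Its arguments: {"type":"object","properties":{"motion":{"type":"array","items":{"type":"object","properties":{"x":{"type":"number"},"y":{"type":"number"},"z":{"type":"number"},"rx":{"type":"number"},"ry":{"type":"number"},"rz":{"type":"number"},"fingers":{"type":"number"}}}}},"required":["motion"]}

```bash
mkdir -p pics
cat > h.py <<'E'
import numpy as np, cv2
from plant import manip
def cam(n):
    c=manip.camera_info(n);E=np.array(c["extrinsics"]);K=np.array([[c["fx"],0,c["cx"]],[0,c["fy"],c["cy"]],[0,0,1]]);return K,E
def ray(n,u,v):
    K,E=cam(n);R,t=E[:3,:3],E[:3,3];return -R.T@t,R.T@np.linalg.inv(K)@np.array([u,v,1.])
def onz(n,u,v,z):
    o,d=ray(n,u,v);return o+d*(z-o[2])/d[2]
def proj(n,p):
    K,E=cam(n);q=K@(E[:3,:3]@np.array(p)+E[:3,3]);return q[:2]/q[2]
def tri(a,b):
    (o1,d1),(o2,d2)=ray(*a),ray(*b);s=np.linalg.lstsq(np.c_[d1,-d2],o2-o1,rcond=None)[0]
    p,q=o1+s[0]*d1,o2+s[1]*d2;return (p+q)/2,np.linalg.norm(p-q)
def save(n,f):
    im=manip.capture(n);cv2.imwrite('pics/'+f,im[:,:,::-1]);return im
E
python3 - <<'E'
from h import *
for n in("side","top"):
    save(n,n+'0.png');K,E=cam(n);print(n,K[0,0],(-E[:3,:3].T@E[:3,3]).round(3),E[:3,:3].round(2))
s=manip.get_state();print(s["time"],s["position"],s["ee_rot"],s["ft_force"],s["finger_gap"],manip.grip_point_offset)
E
```

```text
side 480.5316834039843 [0.3   0.394 0.604] [[-0.92 -0.4  -0.01]
 [-0.29  0.68 -0.67]
 [ 0.28 -0.61 -0.74]]
top 526.3741671387571 [ 0.327 -0.05   1.081] [[-0.02 -1.   -0.01]
 [-0.99  0.02 -0.16]
 [ 0.16  0.   -0.99]]
0.1 [0.29767326 0.60561992 0.23062287] [[-8.97459833e-01  4.41095916e-01 -4.90247154e-04]
 [ 4.41096188e-01  8.97459336e-01 -9.45089689e-04]
 [ 2.31016833e-05 -1.06442619e-03 -9.99999433e-01]] [ 0.35031352 -0.96750902  0.12277545] 0.9996698657135314 0.0187
```

View pics/side0.png

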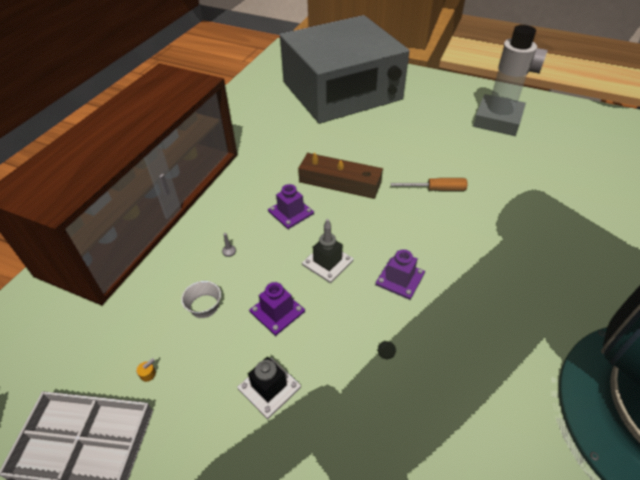

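View pics/top0.png

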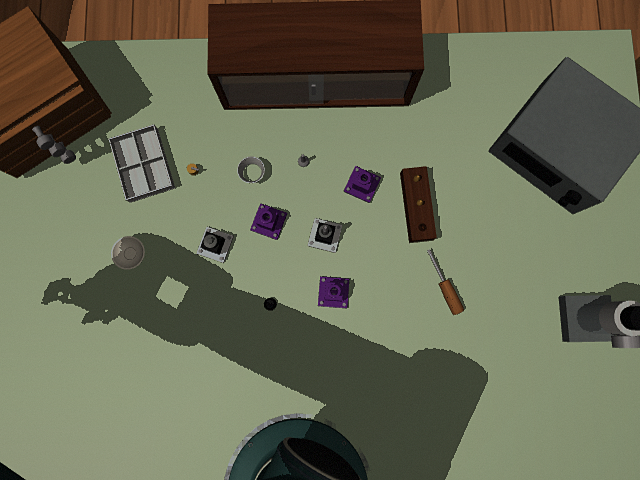

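The side view shows the nozzle outlet at about (328,245) and the rack at (340,175), with the hole near (367,174). In the top view they are at (325,235) and (419,205). I'll zoom in on both and measure.

Run:
```python
from h import *
S=cv2.imread('pics/side0.png');T=cv2.imread('pics/top0.png')
def crop(im,u,v,w,h,f): return cv2.resize(im[v:v+h,u:u+w],(w*f,h*f),interpolation=cv2.INTER_NEAREST)
a=crop(S,298,215,60,70,6)[:300*2][:420];b=crop(T,300,210,48,48,6)
c=crop(S,295,150,95,50,4);d=crop(T,395,160,48,88,4)
C=np.zeros((600,800,3),np.uint8)
for x,y,i in((0,0,a),(370,0,b),(0,400-0,c[:200]),(400,290,d[:310])):
    h,w=i.shape[:2];h=min(h,600-y);C[y:y+h,x:x+w]=i[:h]
cv2.imwrite('pics/c1.png',C)
# white plates
for n,im,zz in(("top",T,.008),("side",S,.008)):
    hsv=cv2.cvtColor(im,cv2.COLOR_BGR2HSV)
    m=((hsv[...,1]<40)&(hsv[...,2]>120)).astype(np.uint8)
    for k in cv2.findContours(m,0,2)[0]:
        if cv2.contourArea(k)>150:
            r=cv2.minAreaRect(k);print(n,np.round(r[0],1),np.round(r[1],1),r[2],onz(n,*r[0],zz).round(4),[onz(n,*q,zz)[:2].round(3).tolist() for q in cv2.boxPoints(r)])
```

```text
top [246.5 442.8] [11.7 67.9] 43.111812591552734 [0.0921 0.0973 0.008 ] [[0.055, 0.15], [0.145, 0.06], [0.13, 0.044], [0.04, 0.134]]
top [625.6 319. ] [35.3 22.5] 80.53767395019531 [ 0.3168 -0.6633  0.008 ] [[0.348, -0.639], [0.355, -0.684], [0.286, -0.688], [0.279, -0.643]]
top [214.1 244.2] [28.4 28.7] 19.440034866333008 [0.4837 0.1656 0.008 ] [[0.466, 0.203], [0.522, 0.184], [0.501, 0.128], [0.446, 0.147]]
top [324.3 234.8] [28.6 28.1] 14.03624439239502 [ 0.499 -0.062  0.008] [[0.478, -0.026], [0.535, -0.041], [0.52, -0.098], [0.463, -0.083]]
top [139.7 163. ] [61.9 48.4] 73.61045837402344 [0.66   0.3253 0.008 ] [[0.712, 0.395], [0.74, 0.297], [0.609, 0.256], [0.581, 0.353]]
side [570.4 442.8] [49.1  7.5] 61.50436782836914 [0.1171 0.0853 0.008 ] [[0.136, 0.067], [0.129, 0.06], [0.099, 0.102], [0.106, 0.109]]
side [ 73.3 438.6] [139.7  89.2] 5.906141757965088 [0.6726 0.3217 0.008 ] [[0.721, 0.389], [0.8, 0.304], [0.619, 0.247], [0.563, 0.337]]
side [268.9 386.5] [45.1 48.3] 46.27302551269531 [0.4851 0.1667 0.008 ] [[0.525, 0.184], [0.506, 0.123], [0.446, 0.149], [0.467, 0.206]]
side [201. 296.] [32. 40.] 90.0 [0.6487 0.0792 0.008 ] [[0.695, 0.066], [0.637, 0.041], [0.605, 0.092], [0.66, 0.115]]
side [327.3 260.8] [35.4 40.3] 45.0 [ 0.5004 -0.0606  0.008 ] [[0.538, -0.04], [0.521, -0.116], [0.462, -0.081], [0.482, -0.01]]
side [512.8  91.8] [32.  16.6] 24.443954467773438 [ 0.3084 -0.6984  0.008 ] [[0.346, -0.678], [0.343, -0.753], [0.271, -0.719], [0.276, -0.647]]
side [525.2  47.5] [41.6 15. ] 22.2490234375 [ 0.3138 -0.9336  0.008 ] [[0.368, -0.917], [0.368, -1.005], [0.26, -0.951], [0.265, -0.868]]
```

View pics/c1.png

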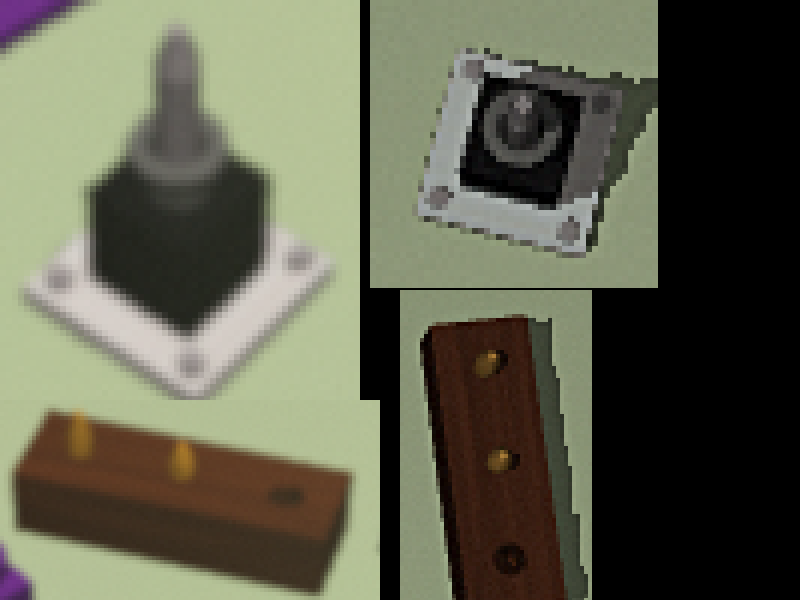

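Crop readings:

| Feature | Side view | Top view |
|---|---|---|
| Nozzle tip | (327,219) | (324.8,226.7) |
| Ring | – | (324.8,230.3) |
| Plate screw mean | – | (324.6,234.3) |
| Hole | (366.2,173.2) | (421.8,226.7) |

Run:
```python
from h import *
print('tip tri',tri(("side",327,219.2),("top",324.8,226.7)))
print('tip top@.1',onz("top",324.8,226.7,.1),'side@.1',onz("side",327,219.2,.1))
print('plate top',onz("top",324.6,234.3,.008))
b=[(58,278),(298,259),(192,363)] # side crop screws, L,R,front
P=[onz("side",298+u/6-.5,215+v/6-.5,.008) for u,v in b];print('side screws',np.round(P,4),'centre',(P[0]+P[1])/2)
print('ring top@.06',onz("top",324.8,230.3,.06))
print('hole tri',tri(("side",366.2,173.2),("top",421.75,226.75)),onz("side",366.2,173.2,.035),onz("top",421.75,226.75,.035))
for u,v in((488,362),(501,460)):print('brass',onz("top",395+(u-400)/4-.5,160+(v-290)/4-.5,.05))
```

```text
tip tri (array([ 0.50029693, -0.06203921,  0.10147073]), np.float64(0.0014174533810651293))
tip top@.1 [ 0.49985703 -0.06222624  0.1       ] side@.1 [ 0.50161004 -0.06331268  0.1       ]
plate top [ 0.50012392 -0.0626873   0.008     ]
side screws [[ 0.5301 -0.0476  0.008 ]
 [ 0.4733 -0.0793  0.008 ]
 [ 0.4855 -0.0353  0.008 ]] centre [ 0.50170222 -0.06346131  0.008     ]
ring top@.06 [ 0.49970702 -0.06260101  0.06      ]
hole tri (array([ 0.50795306, -0.2580843 ,  0.03618966]), np.float64(0.0011719585088287143)) [ 0.50898668 -0.25942156  0.035     ] [ 0.50757594 -0.25842355  0.035     ]
brass [ 0.60593605 -0.24974378  0.05      ]
brass [ 0.5553185  -0.25386888  0.05      ]
```

Call:
step_arm(motion=[{"rz":0.139,"fingers":0},{"rz":0.139,"fingers":0},{"rz":0.139,"fingers":0},{"rz":0.139,"fingers":0},{"rz":0.139,"fingers":0},{"rz":0.139,"fingers":0},{"rz":0.139,"fingers":0},{"rz":0.14,"fingers":0}])

```text
$.motion[0]: bad value
```

Call:
step_arm(motion=[{"x":-0.04,"y":0.0125},{"x":-0.045,"y":0.014},{"x":-0.045,"y":0.014},{"x":-0.045,"y":0.014},{"x":-0.045,"y":0.014},{"x":-0.045,"y":0.014},{"x":-0.045,"y":0.014},{"x":-0.045,"y":0.014},{"x":-0.045,"y":0.014},{"x":-0.045,"y":0.014},{"x":-0.045,"y":0.014},{"x":-0.045,"y":0.014}])

```text
$.motion[0]: bad value
```

Call:
step_arm(motion=[{"x":0,"y":0,"z":0,"rx":0,"ry":0,"rz":0.139,"fingers":0},{"x":0,"y":0,"z":0,"rx":0,"ry":0,"rz":0.139,"fingers":0},{"x":0,"y":0,"z":0,"rx":0,"ry":0,"rz":0.139,"fingers":0},{"x":0,"y":0,"z":0,"rx":0,"ry":0,"rz":0.139,"fingers":0},{"x":0,"y":0,"z":0,"rx":0,"ry":0,"rz":0.139,"fingers":0},{"x":0,"y":0,"z":0,"rx":0,"ry":0,"rz":0.139,"fingers":0},{"x":0,"y":0,"z":0,"rx":0,"ry":0,"rz":0.139,"fingers":0},{"x":0,"y":0,"z":0,"rx":0,"ry":0,"rz":0.14,"fingers":0}])

```text
time: 0.9
position: [0.2976, 0.6057, 0.2309]
ee_rot: [[0.005, 1.0, -0.0], [1.0, -0.005, -0.001], [-0.001, -0.0, -1.0]]
ft_force: [-0.2, 0.7, -0.3]
finger_gap: 0.498
```

Call:
step_arm(motion=[{"x":-0.03,"y":0.009,"z":0,"rx":0,"ry":0,"rz":0,"fingers":-0.4},{"x":-0.045,"y":0.014,"z":0,"rx":0,"ry":0,"rz":0,"fingers":-0.4},{"x":-0.045,"y":0.014,"z":0,"rx":0,"ry":0,"rz":0,"fingers":-0.4},{"x":-0.045,"y":0.014,"z":0,"rx":0,"ry":0,"rz":0,"fingers":-0.4},{"x":-0.045,"y":0.014,"z":0,"rx":0,"ry":0,"rz":0,"fingers":-0.4},{"x":-0.045,"y":0.014,"z":0,"rx":0,"ry":0,"rz":0,"fingers":-0.4},{"x":-0.045,"y":0.014,"z":0,"rx":0,"ry":0,"rz":0,"fingers":-0.4},{"x":-0.045,"y":0.014,"z":0,"rx":0,"ry":0,"rz":0,"fingers":-0.4},{"x":-0.045,"y":0.014,"z":0,"rx":0,"ry":0,"rz":0,"fingers":-0.4},{"x":-0.045,"y":0.014,"z":0,"rx":0,"ry":0,"rz":0,"fingers":-0.4},{"x":-0.045,"y":0.014,"z":0,"rx":0,"ry":0,"rz":0,"fingers":-0.4},{"x":-0.045,"y":0.014,"z":0,"rx":0,"ry":0,"rz":0,"fingers":-0.4}])

```text
time: 2.1
position: [0.4612, 0.079, 0.2313]
ee_rot: [[-0.001, 1.0, 0.0], [1.0, 0.001, 0.0], [0.0, 0.0, -1.0]]
ft_force: [1.3, -0.6, -1.0]
finger_gap: 0.297
```

Call:
step_arm(motion=[{"x":-0.04,"y":0.012,"z":0.02,"rx":0,"ry":0,"rz":0,"fingers":-0.4},{"x":-0.04,"y":0.012,"z":0.03,"rx":0,"ry":0,"rz":0,"fingers":-0.4},{"x":-0.04,"y":0.012,"z":0.03,"rx":0,"ry":0,"rz":0,"fingers":-0.4},{"x":-0.022,"y":0.0035,"z":0.02,"rx":0,"ry":0,"rz":0,"fingers":-0.4},{"x":0,"y":0,"z":0.01,"rx":0,"ry":0,"rz":0,"fingers":-0.4},{"x":0,"y":0,"z":0,"rx":0,"ry":0,"rz":0,"fingers":-0.4}])

```text
time: 2.7
position: [0.4995, -0.0588, 0.1214]
ee_rot: [[0.0, 1.0, -0.003], [1.0, -0.0, 0.001], [0.001, -0.003, -1.0]]
ft_force: [-0.6, 1.1, 0.6]
finger_gap: 0.302
```

Run:
```python
from h import *
im=save("side","s1.png")[180:300,268:388,::-1];cv2.imwrite('pics/s1c.png',cv2.resize(im,None,fx=5,fy=5,interpolation=cv2.INTER_CUBIC))
s=manip.get_state();p=s["position"];print(p,s["ft_force"],proj("side",p),(proj("side",p)-[268,180]+.5)*5)
```

```text
[ 0.49997147 -0.05836066  0.12276391] [0.22050674 0.14205455 0.23236529] [326.60471979 210.57346041] [295.52359897 155.36730206]
```

View pics/s1c.png

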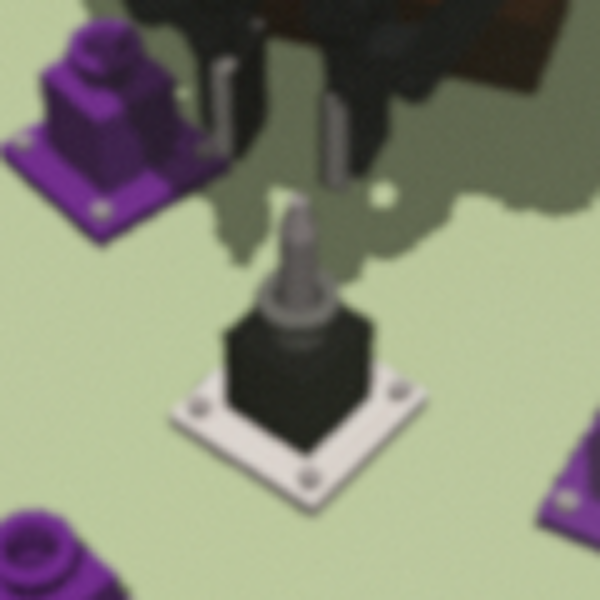

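Call:
step_arm(motion=[{"x":-0.0042,"y":0.0007,"z":0,"rx":0,"ry":0,"rz":0,"fingers":-0.4},{"x":0,"y":0,"z":0.02,"rx":0,"ry":0,"rz":0,"fingers":-0.4},{"x":0,"y":0,"z":0.02,"rx":0,"ry":0,"rz":0,"fingers":-0.5},{"x":0,"y":0,"z":0.01,"rx":0,"ry":0,"rz":0,"fingers":-0.6},{"x":0,"y":0,"z":0,"rx":0,"ry":0,"rz":0,"fingers":-0.62},{"x":0,"y":0,"z":0,"rx":0,"ry":0,"rz":0,"fingers":-0.65},{"x":0,"y":0,"z":0,"rx":0,"ry":0,"rz":0,"fingers":-0.65}])

```text
time: 3.45
position: [0.5015, -0.063, 0.0742]
ee_rot: [[-0.001, 1.0, 0.002], [1.0, 0.001, -0.0], [-0.0, 0.002, -1.0]]
ft_force: [-0.7, -0.4, 0.6]
finger_gap: 0.177
```

Run:
```python
from h import *
im=save("side","s2.png")[180:300,268:388,::-1];cv2.imwrite('pics/s2c.png',cv2.resize(im,None,fx=5,fy=5,interpolation=cv2.INTER_CUBIC))
s=manip.get_state();print(s["position"],s["ft_force"],s["finger_gap"])
```

```text
[ 0.50145983 -0.06303256  0.07408673] [ 0.21755317  0.45822198 -0.01055847] 0.17526762834479626
```

View pics/s2c.png

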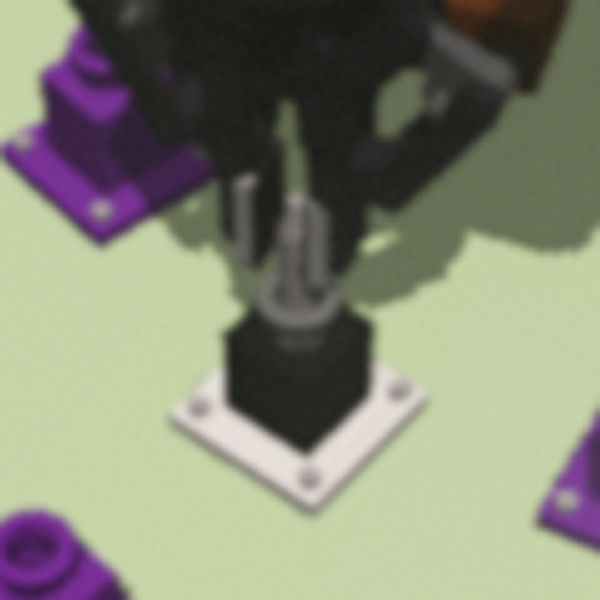

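Call:
step_arm(motion=[{"x":0,"y":0,"z":0,"rx":0,"ry":0,"rz":0,"fingers":-0.67},{"x":0,"y":0,"z":0,"rx":0,"ry":0,"rz":0,"fingers":-0.68},{"x":0,"y":0,"z":0,"rx":0,"ry":0,"rz":0,"fingers":-0.69}])

```text
time: 3.8
position: [0.501, -0.063, 0.0731]
ee_rot: [[-0.001, 1.0, 0.0], [1.0, 0.001, -0.0], [-0.0, 0.0, -1.0]]
ft_force: [-0.2, 0.8, 0.0]
finger_gap: 0.159
```

Call:
step_arm(motion=[{"x":0,"y":0,"z":0,"rx":0,"ry":0,"rz":0,"fingers":-0.7},{"x":0,"y":0,"z":0,"rx":0,"ry":0,"rz":0,"fingers":-0.7}])

```text
time: 4.0
position: [0.5009, -0.063, 0.0729]
ee_rot: [[-0.001, 1.0, -0.0], [1.0, 0.001, -0.0], [-0.0, -0.0, -1.0]]
ft_force: [0.2, -0.9, -0.7]
finger_gap: 0.149
```

Call:
step_arm(motion=[{"x":0,"y":0,"z":0.001,"rx":0,"ry":0,"rz":0,"fingers":-0.68},{"x":0,"y":0,"z":0.001,"rx":0,"ry":0,"rz":0,"fingers":-0.68},{"x":0,"y":0,"z":0.001,"rx":0,"ry":0,"rz":0,"fingers":-0.68},{"x":0,"y":0,"z":0.001,"rx":0,"ry":0,"rz":0,"fingers":-0.68},{"x":0,"y":0,"z":0.0003,"rx":0,"ry":0,"rz":0,"fingers":-0.68},{"x":0,"y":0,"z":0.0003,"rx":0,"ry":0,"rz":0,"fingers":-0.68},{"x":0,"y":0,"z":0.0003,"rx":0,"ry":0,"rz":0,"fingers":-0.68},{"x":0,"y":0,"z":0.0003,"rx":0,"ry":0,"rz":0,"fingers":-0.68},{"x":0,"y":0,"z":0.0003,"rx":0,"ry":0,"rz":0,"fingers":-0.68},{"x":0,"y":0,"z":0.0003,"rx":0,"ry":0,"rz":0,"fingers":-0.68},{"x":0,"y":0,"z":0.0003,"rx":0,"ry":0,"rz":0,"fingers":-0.68},{"x":0,"y":0,"z":0.0003,"rx":0,"ry":0,"rz":0,"fingers":-0.68}])

```text
time: 5.2
position: [0.5009, -0.063, 0.0665]
ee_rot: [[-0.001, 1.0, -0.0], [1.0, 0.001, 0.0], [0.0, -0.0, -1.0]]
ft_force: [0.0, 0.1, -1.0]
finger_gap: 0.16
```

Call:
step_arm(motion=[{"x":0,"y":0,"z":0.0003,"rx":0,"ry":0,"rz":0,"fingers":-0.68},{"x":0,"y":0,"z":0.0003,"rx":0,"ry":0,"rz":0,"fingers":-0.68},{"x":0,"y":0,"z":0.0003,"rx":0,"ry":0,"rz":0,"fingers":-0.68},{"x":0,"y":0,"z":0.0003,"rx":0,"ry":0,"rz":0,"fingers":-0.68},{"x":0,"y":0,"z":0.0003,"rx":0,"ry":0,"rz":0,"fingers":-0.68},{"x":0,"y":0,"z":0.0003,"rx":0,"ry":0,"rz":0,"fingers":-0.68},{"x":0,"y":0,"z":0.0003,"rx":0,"ry":0,"rz":0,"fingers":-0.68},{"x":0,"y":0,"z":0.0003,"rx":0,"ry":0,"rz":0,"fingers":-0.68},{"x":0,"y":0,"z":0.0003,"rx":0,"ry":0,"rz":0,"fingers":-0.68},{"x":0,"y":0,"z":0.0003,"rx":0,"ry":0,"rz":0,"fingers":-0.68}])

```text
time: 6.2
position: [0.5009, -0.063, 0.0636]
ee_rot: [[-0.001, 1.0, 0.0], [1.0, 0.001, -0.0], [-0.0, 0.0, -1.0]]
ft_force: [0.3, -0.3, 0.2]
finger_gap: 0.164
```

Call:
step_arm(motion=[{"x":0,"y":0,"z":0.0003,"rx":0,"ry":0,"rz":0,"fingers":-0.68},{"x":0,"y":0,"z":0.0003,"rx":0,"ry":0,"rz":0,"fingers":-0.68},{"x":0,"y":0,"z":0.0003,"rx":0,"ry":0,"rz":0,"fingers":-0.68},{"x":0,"y":0,"z":0.0003,"rx":0,"ry":0,"rz":0,"fingers":-0.68},{"x":0,"y":0,"z":0.0003,"rx":0,"ry":0,"rz":0,"fingers":-0.68},{"x":0,"y":0,"z":0.0003,"rx":0,"ry":0,"rz":0,"fingers":-0.68},{"x":0,"y":0,"z":0.0003,"rx":0,"ry":0,"rz":0,"fingers":-0.68},{"x":0,"y":0,"z":0.0003,"rx":0,"ry":0,"rz":0,"fingers":-0.68},{"x":0,"y":0,"z":0.0003,"rx":0,"ry":0,"rz":0,"fingers":-0.68},{"x":0,"y":0,"z":0.0003,"rx":0,"ry":0,"rz":0,"fingers":-0.68}])

```text
time: 7.2
position: [0.5009, -0.063, 0.0605]
ee_rot: [[-0.001, 1.0, 0.0], [1.0, 0.001, -0.0], [-0.0, 0.0, -1.0]]
ft_force: [-0.1, 0.5, -0.6]
finger_gap: 0.161
```

Call:
step_arm(motion=[{"x":0,"y":0,"z":0.0003,"rx":0,"ry":0,"rz":0,"fingers":-0.68},{"x":0,"y":0,"z":0.0003,"rx":0,"ry":0,"rz":0,"fingers":-0.68},{"x":0,"y":0,"z":0.0003,"rx":0,"ry":0,"rz":0,"fingers":-0.68},{"x":0,"y":0,"z":0.0003,"rx":0,"ry":0,"rz":0,"fingers":-0.68},{"x":0,"y":0,"z":0.0003,"rx":0,"ry":0,"rz":0,"fingers":-0.68},{"x":0,"y":0,"z":0.0003,"rx":0,"ry":0,"rz":0,"fingers":-0.68},{"x":0,"y":0,"z":0.0003,"rx":0,"ry":0,"rz":0,"fingers":-0.68},{"x":0,"y":0,"z":0.0003,"rx":0,"ry":0,"rz":0,"fingers":-0.68},{"x":0,"y":0,"z":0.0003,"rx":0,"ry":0,"rz":0,"fingers":-0.68},{"x":0,"y":0,"z":0.0003,"rx":0,"ry":0,"rz":0,"fingers":-0.68}])

```text
time: 8.2
position: [0.501, -0.063, 0.058]
ee_rot: [[-0.001, 1.0, 0.0], [1.0, 0.001, -0.0], [-0.0, 0.0, -1.0]]
ft_force: [-3.8, 0.8, 7.3]
finger_gap: 0.159
```

Call:
step_arm(motion=[{"x":0,"y":0,"z":0,"rx":0,"ry":0,"rz":0,"fingers":-0.68},{"x":0,"y":0,"z":0,"rx":0,"ry":0,"rz":0,"fingers":-0.68}])

```text
time: 8.4
position: [0.501, -0.063, 0.0578]
ee_rot: [[-0.001, 1.0, 0.0], [1.0, 0.001, -0.0], [-0.0, 0.0, -1.0]]
ft_force: [-1.2, 0.5, 5.2]
finger_gap: 0.161
```

Call:
step_arm(motion=[{"x":0,"y":0,"z":0.0002,"rx":0,"ry":0,"rz":0,"fingers":-0.68},{"x":0,"y":0,"z":0.0002,"rx":0,"ry":0,"rz":0,"fingers":-0.68},{"x":0,"y":0,"z":0.0002,"rx":0,"ry":0,"rz":0,"fingers":-0.68}])

```text
time: 8.7
position: [0.501, -0.063, 0.0572]
ee_rot: [[-0.001, 1.0, 0.0], [1.0, 0.001, -0.0], [-0.0, 0.0, -1.0]]
ft_force: [-3.1, 0.4, 6.2]
finger_gap: 0.157
```

Call:
step_arm(motion=[{"x":0,"y":0,"z":0,"rx":0,"ry":0,"rz":0,"fingers":-0.68}])

```text
time: 8.8
position: [0.501, -0.063, 0.0571]
ee_rot: [[-0.001, 1.0, 0.0], [1.0, 0.001, -0.0], [-0.0, 0.0, -1.0]]
ft_force: [-2.0, 1.0, 3.8]
finger_gap: 0.158
```

Call:
step_arm(motion=[{"x":0,"y":0,"z":0.0002,"rx":0,"ry":0,"rz":0,"fingers":-0.68},{"x":0,"y":0,"z":0.0002,"rx":0,"ry":0,"rz":0,"fingers":-0.68},{"x":0,"y":0,"z":0.0002,"rx":0,"ry":0,"rz":0,"fingers":-0.68}])

```text
time: 9.1
position: [0.501, -0.063, 0.0566]
ee_rot: [[-0.001, 1.0, 0.0], [1.0, 0.001, -0.0], [-0.0, 0.0, -1.0]]
ft_force: [-3.3, 0.7, 5.2]
finger_gap: 0.162
```

Call:
step_arm(motion=[{"x":0,"y":0,"z":0.0002,"rx":0,"ry":0,"rz":0,"fingers":-0.68},{"x":0,"y":0,"z":0.0002,"rx":0,"ry":0,"rz":0,"fingers":-0.68}])

```text
time: 9.3
position: [0.501, -0.063, 0.0562]
ee_rot: [[-0.001, 1.0, 0.0], [1.0, 0.001, -0.0], [-0.0, 0.0, -1.0]]
ft_force: [-1.9, 0.2, 6.9]
finger_gap: 0.162
```

Call:
step_arm(motion=[{"x":0,"y":0,"z":0.00015,"rx":0,"ry":0,"rz":0,"fingers":-0.68},{"x":0,"y":0,"z":0.00015,"rx":0,"ry":0,"rz":0,"fingers":-0.68}])

```text
time: 9.5
position: [0.5011, -0.063, 0.0561]
ee_rot: [[-0.001, 1.0, 0.0], [1.0, 0.001, -0.0], [-0.0, 0.0, -1.0]]
ft_force: [-4.6, 0.7, 9.8]
finger_gap: 0.159
```

Call:
step_arm(motion=[{"x":0,"y":0,"z":0.00015,"rx":0,"ry":0,"rz":0,"fingers":-0.68},{"x":0,"y":0,"z":0.00015,"rx":0,"ry":0,"rz":0,"fingers":-0.68}])

```text
time: 9.7
position: [0.5011, -0.063, 0.0561]
ee_rot: [[-0.001, 1.0, 0.0], [1.0, 0.001, -0.0], [-0.0, 0.0, -1.0]]
ft_force: [-7.0, 0.9, 13.7]
finger_gap: 0.16
```

Call:
step_arm(motion=[{"x":0,"y":0,"z":-0.0005,"rx":0,"ry":0,"rz":0,"fingers":-0.68},{"x":0,"y":0,"z":0,"rx":0,"ry":0,"rz":0,"fingers":-0.69}])

```text
time: 9.9
position: [0.5011, -0.063, 0.0561]
ee_rot: [[-0.001, 1.0, 0.0], [1.0, 0.001, -0.0], [-0.0, 0.0, -1.0]]
ft_force: [-3.4, 0.5, 7.6]
finger_gap: 0.154
```

Call:
step_arm(motion=[{"x":0,"y":0,"z":0,"rx":0,"ry":0,"rz":0,"fingers":-0.7}])

```text
time: 10.0
position: [0.5011, -0.063, 0.0561]
ee_rot: [[-0.001, 1.0, 0.001], [1.0, 0.001, -0.0], [-0.0, 0.001, -1.0]]
ft_force: [-1.4, 0.5, 6.9]
finger_gap: 0.151
```

Call:
step_arm(motion=[{"x":0,"y":0,"z":0,"rx":0,"ry":0,"rz":0,"fingers":-0.715},{"x":0,"y":0,"z":0,"rx":0,"ry":0,"rz":0,"fingers":-0.72}])

```text
time: 10.2
position: [0.5011, -0.063, 0.0561]
ee_rot: [[-0.001, 1.0, 0.0], [1.0, 0.001, -0.0], [-0.0, 0.0, -1.0]]
ft_force: [-1.6, 0.2, 7.5]
finger_gap: 0.141
```

Call:
step_arm(motion=[{"x":0,"y":0,"z":0,"rx":0,"ry":0,"rz":0,"fingers":-0.76},{"x":0,"y":0,"z":0,"rx":0,"ry":0,"rz":0,"fingers":-1},{"x":0,"y":0,"z":0,"rx":0,"ry":0,"rz":0,"fingers":-1}])

```text
time: 10.5
position: [0.501, -0.063, 0.0562]
ee_rot: [[-0.001, 1.0, -0.0], [1.0, 0.001, -0.0], [-0.0, -0.0, -1.0]]
ft_force: [-3.1, 0.5, 9.6]
finger_gap: 0.121
```

Call:
step_arm(motion=[{"x":0,"y":0,"z":0,"rx":0,"ry":0,"rz":0,"fingers":-1},{"x":0,"y":0,"z":0,"rx":0,"ry":0,"rz":0,"fingers":-1}])

```text
time: 10.7
position: [0.501, -0.063, 0.0562]
ee_rot: [[-0.001, 1.0, 0.0], [1.0, 0.001, -0.0], [-0.0, 0.0, -1.0]]
ft_force: [-3.5, 1.7, 9.9]
finger_gap: 0.121
```

Call:
step_arm(motion=[{"x":0,"y":0,"z":-0.008,"rx":0,"ry":0,"rz":0,"fingers":-1},{"x":0,"y":0,"z":-0.01,"rx":0,"ry":0,"rz":0,"fingers":-1},{"x":0,"y":0,"z":-0.01,"rx":0,"ry":0,"rz":0,"fingers":-1},{"x":0,"y":0,"z":-0.01,"rx":0,"ry":0,"rz":0,"fingers":-1},{"x":0,"y":0,"z":-0.01,"rx":0,"ry":0,"rz":0,"fingers":-1},{"x":0,"y":0,"z":-0.01,"rx":0,"ry":0,"rz":0,"fingers":-1},{"x":0,"y":0,"z":-0.01,"rx":0,"ry":0,"rz":0,"fingers":-1},{"x":0,"y":0,"z":0,"rx":0,"ry":0,"rz":0,"fingers":-1}])

```text
time: 11.5
position: [0.5015, -0.0631, 0.1256]
ee_rot: [[-0.001, 1.0, 0.002], [1.0, 0.001, -0.0], [-0.0, 0.002, -1.0]]
ft_force: [-0.1, 0.3, -0.5]
finger_gap: 0.12
```

Run:
```python
from h import *
im=save("side","s3.png")[150:290,248:388,::-1];cv2.imwrite('pics/s3c.png',cv2.resize(im,None,fx=4,fy=4,interpolation=cv2.INTER_CUBIC))
s=manip.get_state();print(s["position"],s["ft_force"],s["finger_gap"])
```

```text
[ 0.50120858 -0.06303431  0.1245429 ] [-0.37006863  0.22128866 -0.79993838] 0.12124673037126327
```

View pics/s3c.png

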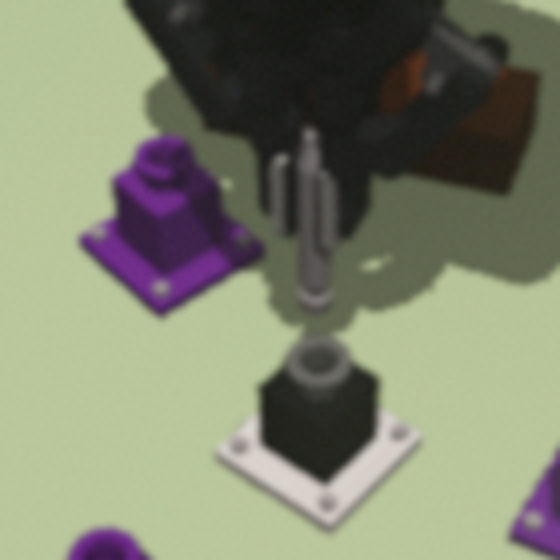

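Call:
step_arm(motion=[{"x":-0.02,"y":0.0007,"z":0,"rx":0,"ry":0,"rz":0,"fingers":-1},{"x":-0.035,"y":0.0013,"z":0,"rx":0,"ry":0,"rz":0,"fingers":-1},{"x":-0.04,"y":0.0015,"z":0,"rx":0,"ry":0,"rz":0,"fingers":-1},{"x":-0.04,"y":0.0015,"z":0,"rx":0,"ry":0,"rz":0,"fingers":-1},{"x":-0.035,"y":0.0013,"z":0,"rx":0,"ry":0,"rz":0,"fingers":-1},{"x":-0.02,"y":0.0007,"z":0.005,"rx":0,"ry":0,"rz":0,"fingers":-1},{"x":-0.006,"y":0.0003,"z":0.01,"rx":0,"ry":0,"rz":0,"fingers":-1},{"x":0,"y":0,"z":0.01,"rx":0,"ry":0,"rz":0,"fingers":-1},{"x":0,"y":0,"z":0.01,"rx":0,"ry":0,"rz":0,"fingers":-1},{"x":0,"y":0,"z":0,"rx":0,"ry":0,"rz":0,"fingers":-1},{"x":0,"y":0,"z":0,"rx":0,"ry":0,"rz":0,"fingers":-1}])

```text
time: 12.65
position: [0.5085, -0.2582, 0.0887]
ee_rot: [[-0.002, 1.0, -0.0], [1.0, 0.002, 0.0], [0.0, -0.0, -1.0]]
ft_force: [0.0, -0.3, -0.8]
finger_gap: 0.119
```

Run:
```python
from h import *
im=save("side","s4.png")[110:230,290:410,::-1];cv2.imwrite('pics/s4c.png',cv2.resize(im,None,fx=5,fy=5,interpolation=cv2.INTER_CUBIC))
s=manip.get_state();p=s["position"];print(p,s["ft_force"],s["finger_gap"])
f=np.array(p)-[0,0,.04]
print('foot px in crop',(proj("side",f)-[290,110]+.5)*5,'hole seen',(366.7-290)*5,(173.7-110)*5)
```

```text
[ 0.50868945 -0.25839886  0.08921133] [ 0.73897324 -0.73282158 -0.94088562] 0.12014828833959154
foot px in crop [385.49529488 289.87805971] hole seen 383.49999999999994 318.49999999999994
```

View pics/s4c.png

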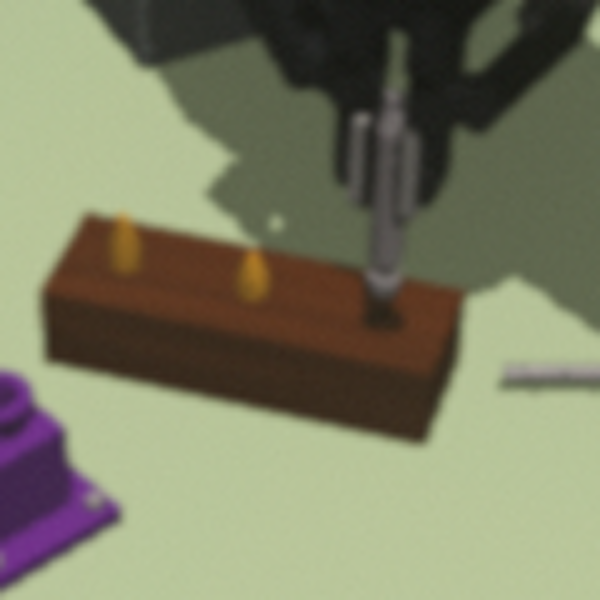

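Run:
```python
from h import *
a=np.linspace(0,6.283,60)
def circ(c,r=.006): 
    P=np.array([proj("side",np.array(c)+[r*np.cos(t),r*np.sin(t),0]) for t in a]);return P.min(0).round(1),P.max(0).round(1)
for f,(p) in (('s3',(.5012,-.063,.1245)),('s4',(.5087,-.2584,.0890))):
    g=cv2.cvtColor(cv2.imread(f'pics/{f}.png'),cv2.COLOR_BGR2GRAY)
    lo,hi=circ(np.array(p)-[0,0,.04]);u=int(round((lo[0]+hi[0])/2));print(f,lo,hi,'tip',proj("side",np.array(p)+[0,0,.044]))
    for v in range(int(hi[1])-9,int(hi[1])+5): print(v,g[v,u-7:u+8])
print('hole circ',circ((.508,-.2585,.035),.0075))
g=cv2.cvtColor(cv2.imread('pics/side0.png'),cv2.COLOR_BGR2GRAY);print(g[168:180,357:377])
```

```text
s3 [323.2 223.8] [331.2 229.6] tip [326.97909745 184.15541307]
220 [100  97  89  82  80  83  86  87  87  85  87  94  98  98  99]
221 [98 98 97 90 82 81 81 82 83 87 91 98 98 98 98]
222 [ 98 102 106 103  91  79  76  75  81  90 100 102  99  99  98]
223 [ 98 101 107 112 110  95  85  86  94 106 110 105 100 100  99]
224 [ 99  97 100 108 118 114 114 115 117 112 109 101  98  99  98]
225 [ 98  97  92  93 102 111 117 119 114 104  94  95  97  98  99]
226 [98 96 89 83 83 93 97 98 94 85 86 93 98 99 99]
227 [100  97  93  87  81  81  82  84  81  81  89  96  99  98  99]
228 [ 98  99  98  94  90  87  84  84  88  89  95  98 100  99  99]
229 [ 99 100 100  99  96  94  93  93  95  98  99  99  99  99 101]
230 [115 109 112 109 103  98  99  97  99  99  99  99  98  99 105]
231 [147 138 137 130 110  99  99 100 100  99  99 101 102 106 120]
232 [175 168 160 139 113  99  98  99  99 100 101 111 122 130 149]
233 [186 180 162 134 108  99  99  98 101 101 111 130 150 163 175]
s4 [363.3 165.5] [369.9 169.7] tip [369.429941   128.29381851]
160 [98 98 93 85 76 76 84 85 87 86 89 93 97 96 98]
161 [98 96 94 85 78 78 83 87 
[... 792 characters left out ...]
73 74]
 [68 69 68 68 68 67 70 69 68 71 70 68 71 70 70 71 70 71 71 71]
 [69 69 70 68 69 69 69 69 66 69 67 68 68 70 70 68 70 70 73 69]
 [69 69 69 70 70 68 64 63 63 64 64 62 64 66 70 70 70 71 71 70]
 [66 68 67 69 67 63 60 55 57 57 55 55 57 62 67 68 69 69 69 70]
 [66 66 67 65 65 57 54 52 53 51 51 50 50 58 66 70 70 72 68 71]
 [67 64 67 65 63 57 54 53 54 52 52 48 52 55 63 71 70 71 71 72]
 [66 67 64 65 62 60 59 56 53 53 53 55 55 59 66 69 70 70 70 71]
 [66 66 65 66 65 65 64 60 59 59 60 59 60 65 67 68 67 69 71 68]
 [68 66 67 66 66 64 65 66 64 64 64 64 65 68 67 67 68 67 68 69]
 [67 68 67 66 67 67 67 66 67 65 66 66 66 67 68 67 67 68 69 67]
 [65 67 67 66 66 66 67 68 65 65 66 67 67 66 67 69 68 69 69 70]]
```

Call:
step_arm(motion=[{"x":0,"y":0,"z":0.003,"rx":0,"ry":0,"rz":0,"fingers":-1},{"x":0,"y":0,"z":0.003,"rx":0,"ry":0,"rz":0,"fingers":-1},{"x":0,"y":0,"z":0.003,"rx":0,"ry":0,"rz":0,"fingers":-1},{"x":0,"y":0,"z":0.001,"rx":0,"ry":0,"rz":0,"fingers":-1},{"x":0,"y":0,"z":0.001,"rx":0,"ry":0,"rz":0,"fingers":-1},{"x":0,"y":0,"z":0.001,"rx":0,"ry":0,"rz":0,"fingers":-1},{"x":0,"y":0,"z":0.001,"rx":0,"ry":0,"rz":0,"fingers":-1}])

```text
time: 13.4
position: [0.5084, -0.259, 0.0758]
ee_rot: [[-0.001, 1.0, 0.0], [1.0, 0.001, -0.0], [-0.0, 0.0, -1.0]]
ft_force: [-0.7, -0.5, -0.5]
finger_gap: 0.121
```

Call:
step_arm(motion=[{"x":0,"y":0,"z":0.0006,"rx":0,"ry":0,"rz":0,"fingers":-1},{"x":0,"y":0,"z":0.0006,"rx":0,"ry":0,"rz":0,"fingers":-1}])

```text
time: 13.6
position: [0.5084, -0.259, 0.0746]
ee_rot: [[-0.001, 1.0, 0.0], [1.0, 0.001, -0.0], [-0.0, 0.0, -1.0]]
ft_force: [-0.6, -0.4, -0.6]
finger_gap: 0.122
```

Call:
step_arm(motion=[{"x":0,"y":0,"z":0.0006,"rx":0,"ry":0,"rz":0,"fingers":-1},{"x":0,"y":0,"z":0.0006,"rx":0,"ry":0,"rz":0,"fingers":-1},{"x":0,"y":0,"z":0.0006,"rx":0,"ry":0,"rz":0,"fingers":-1}])

```text
time: 13.9
position: [0.5084, -0.259, 0.0728]
ee_rot: [[-0.001, 1.0, 0.0], [1.0, 0.001, -0.0], [-0.0, 0.0, -1.0]]
ft_force: [0.8, 0.7, -1.0]
finger_gap: 0.118
```

Call:
step_arm(motion=[{"x":0,"y":0,"z":0.0006,"rx":0,"ry":0,"rz":0,"fingers":-1},{"x":0,"y":0,"z":0.0006,"rx":0,"ry":0,"rz":0,"fingers":-1}])

```text
time: 14.1
position: [0.5084, -0.259, 0.0716]
ee_rot: [[-0.001, 1.0, 0.0], [1.0, 0.001, -0.0], [-0.0, 0.0, -1.0]]
ft_force: [-0.5, -0.7, -0.6]
finger_gap: 0.119
```

Call:
step_arm(motion=[{"x":0,"y":0,"z":0.001,"rx":0,"ry":0,"rz":0,"fingers":-1},{"x":0,"y":0,"z":0.0015,"rx":0,"ry":0,"rz":0,"fingers":-1},{"x":0,"y":0,"z":0.0015,"rx":0,"ry":0,"rz":0,"fingers":-1},{"x":0,"y":0,"z":0.0015,"rx":0,"ry":0,"rz":0,"fingers":-1},{"x":0,"y":0,"z":0.0015,"rx":0,"ry":0,"rz":0,"fingers":-1}])

```text
time: 14.6
position: [0.5084, -0.259, 0.0645]
ee_rot: [[-0.001, 1.0, -0.0], [1.0, 0.001, 0.0], [0.0, -0.0, -1.0]]
ft_force: [-0.1, -0.3, -0.5]
finger_gap: 0.122
```

Call:
step_arm(motion=[{"x":0,"y":0,"z":0.0015,"rx":0,"ry":0,"rz":0,"fingers":-1},{"x":0,"y":0,"z":0.0015,"rx":0,"ry":0,"rz":0,"fingers":-1},{"x":0,"y":0,"z":0.0015,"rx":0,"ry":0,"rz":0,"fingers":-1},{"x":0,"y":0,"z":0.0015,"rx":0,"ry":0,"rz":0,"fingers":-1},{"x":0,"y":0,"z":0.001,"rx":0,"ry":0,"rz":0,"fingers":-1},{"x":0,"y":0,"z":0.001,"rx":0,"ry":0,"rz":0,"fingers":-1},{"x":0,"y":0,"z":0.0005,"rx":0,"ry":0,"rz":0,"fingers":-1}])

```text
time: 15.3
position: [0.5084, -0.259, 0.0561]
ee_rot: [[-0.001, 1.0, -0.0], [1.0, 0.001, 0.0], [0.0, -0.0, -1.0]]
ft_force: [-0.3, -1.2, 0.5]
finger_gap: 0.121
```

Foot at about 16 mm, with the hole floor at 11 mm. I'll approach slowly and feel for the floor.

Call:
step_arm(motion=[{"x":0,"y":0,"z":0.0006,"rx":0,"ry":0,"rz":0,"fingers":-1},{"x":0,"y":0,"z":0.0006,"rx":0,"ry":0,"rz":0,"fingers":-1},{"x":0,"y":0,"z":0.0006,"rx":0,"ry":0,"rz":0,"fingers":-1},{"x":0,"y":0,"z":0.0006,"rx":0,"ry":0,"rz":0,"fingers":-1},{"x":0,"y":0,"z":0.0006,"rx":0,"ry":0,"rz":0,"fingers":-1},{"x":0,"y":0,"z":0.0006,"rx":0,"ry":0,"rz":0,"fingers":-1}])

```text
time: 15.9
position: [0.5085, -0.259, 0.0525]
ee_rot: [[-0.001, 1.0, 0.0], [1.0, 0.001, -0.0], [-0.0, 0.0, -1.0]]
ft_force: [-0.2, -0.1, -1.2]
finger_gap: 0.122
```

Call:
step_arm(motion=[{"x":0,"y":0,"z":0.0003,"rx":0,"ry":0,"rz":0,"fingers":-1},{"x":0,"y":0,"z":0.0003,"rx":0,"ry":0,"rz":0,"fingers":-1}])

```text
time: 16.1
position: [0.5084, -0.259, 0.052]
ee_rot: [[-0.001, 1.0, 0.0], [1.0, 0.001, -0.0], [-0.0, 0.0, -1.0]]
ft_force: [-1.3, 0.2, 0.3]
finger_gap: 0.122
```

Call:
step_arm(motion=[{"x":0,"y":0,"z":0.0003,"rx":0,"ry":0,"rz":0,"fingers":-1},{"x":0,"y":0,"z":0.0002,"rx":0,"ry":0,"rz":0,"fingers":-1}])

```text
time: 16.3
position: [0.5084, -0.259, 0.0515]
ee_rot: [[-0.001, 1.0, 0.0], [1.0, 0.001, -0.0], [-0.0, 0.0, -1.0]]
ft_force: [0.6, 0.3, -1.3]
finger_gap: 0.122
```

Call:
step_arm(motion=[{"x":0,"y":0,"z":0.0002,"rx":0,"ry":0,"rz":0,"fingers":-1},{"x":0,"y":0,"z":0.0002,"rx":0,"ry":0,"rz":0,"fingers":-1}])

```text
time: 16.5
position: [0.5085, -0.259, 0.0512]
ee_rot: [[-0.001, 1.0, 0.0], [1.0, 0.001, -0.0], [-0.0, 0.0, -1.0]]
ft_force: [-1.2, 0.3, 3.2]
finger_gap: 0.12
```

Call:
step_arm(motion=[{"x":0,"y":0,"z":0.0002,"rx":0,"ry":0,"rz":0,"fingers":-1},{"x":0,"y":0,"z":0.0002,"rx":0,"ry":0,"rz":0,"fingers":-1}])

```text
time: 16.7
position: [0.5085, -0.2591, 0.0511]
ee_rot: [[-0.001, 1.0, 0.0], [1.0, 0.001, -0.0], [-0.0, 0.0, -1.0]]
ft_force: [-2.8, 0.2, 7.9]
finger_gap: 0.123
```

Call:
step_arm(motion=[{"x":0,"y":0,"z":0.0002,"rx":0,"ry":0,"rz":0,"fingers":-1},{"x":0,"y":0,"z":0.0002,"rx":0,"ry":0,"rz":0,"fingers":-1}])

```text
time: 16.9
position: [0.5086, -0.2591, 0.0511]
ee_rot: [[-0.001, 1.0, 0.0], [1.0, 0.001, -0.0], [-0.0, 0.0, -1.0]]
ft_force: [-4.6, 0.3, 12.2]
finger_gap: 0.123
```

Call:
step_arm(motion=[{"x":0,"y":0,"z":-0.0006,"rx":0,"ry":0,"rz":0,"fingers":-1},{"x":0,"y":0,"z":0,"rx":0,"ry":0,"rz":0,"fingers":-0.74},{"x":0,"y":0,"z":0,"rx":0,"ry":0,"rz":0,"fingers":-0.7},{"x":0,"y":0,"z":0,"rx":0,"ry":0,"rz":0,"fingers":-0.6},{"x":0,"y":0,"z":0,"rx":0,"ry":0,"rz":0,"fingers":-0.5},{"x":0,"y":0,"z":0,"rx":0,"ry":0,"rz":0,"fingers":-0.4},{"x":0,"y":0,"z":0,"rx":0,"ry":0,"rz":0,"fingers":-0.4}])

```text
time: 17.6
position: [0.5084, -0.259, 0.0508]
ee_rot: [[-0.001, 1.0, -0.0], [1.0, 0.001, 0.0], [0.0, -0.0, -1.0]]
ft_force: [0.1, -0.1, -0.7]
finger_gap: 0.303
```

Call:
step_arm(motion=[{"x":0,"y":0,"z":-0.005,"rx":0,"ry":0,"rz":0,"fingers":-0.4},{"x":0,"y":0,"z":-0.01,"rx":0,"ry":0,"rz":0,"fingers":-0.4},{"x":0,"y":0,"z":-0.02,"rx":0,"ry":0,"rz":0,"fingers":-0.4},{"x":0,"y":0,"z":-0.03,"rx":0,"ry":0,"rz":0,"fingers":-0.4},{"x":0,"y":0,"z":-0.04,"rx":0,"ry":0,"rz":0,"fingers":-0.4},{"x":0,"y":0,"z":-0.03,"rx":0,"ry":0,"rz":0,"fingers":-0.4},{"x":0,"y":0,"z":-0.02,"rx":0,"ry":0,"rz":0,"fingers":-0.4},{"x":0,"y":0,"z":0,"rx":0,"ry":0,"rz":0,"fingers":-0.4}])

```text
time: 18.4
position: [0.5093, -0.2594, 0.2102]
ee_rot: [[-0.001, 1.0, 0.005], [1.0, 0.001, -0.003], [-0.003, 0.005, -1.0]]
ft_force: [-0.4, 0.1, -0.4]
finger_gap: 0.298
```

Run:
```python
from h import *
im=save("side","s5.png")[110:310,240:440,::-1];cv2.imwrite('pics/s5c.png',cv2.resize(im,None,fx=3,fy=3,interpolation=cv2.INTER_CUBIC))
s=manip.get_state();print(s["time"],s["position"],s["ft_force"],s["finger_gap"])
print('tip exp crop',(proj("side",(.5085,-.259,.095))-[240,110])*3)
```

```text
18.45 [ 0.50883422 -0.25920373  0.20794475] [-0.72310654  0.51794463 -1.27470408] 0.29959321738842165
tip exp crop [384.95833837 109.85236671]
```

View pics/s5c.png

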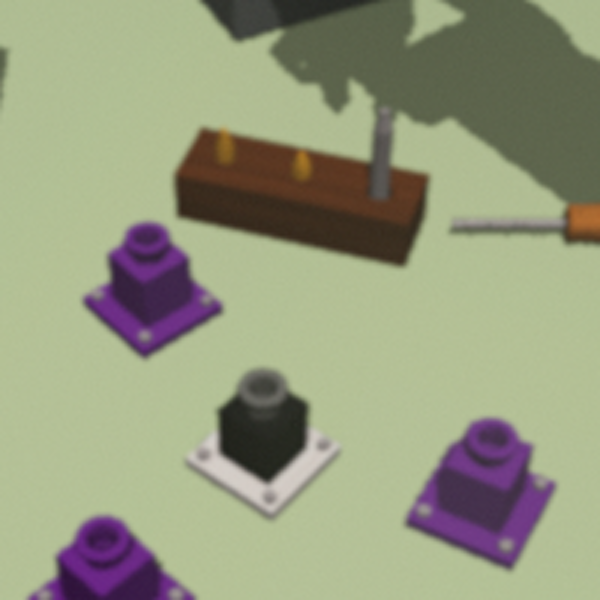

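The nozzle stands upright in the hole: its tip is at (385,109) in the crop, against (385,110) expected when fully home. The outlet is empty and its ring is back up, so I'm handing in.

```bash
python3 -c "
from plant import manip
print(manip.finish_job())"
```

```text
the job is handed in; nothing more can be done
None
```

The nozzle is out of its outlet and standing fully home in the rack's empty hole. I handed the job in at about 18.5 s of the 51 s allowed.

- **Ring:** I felt the ring at about z = 59 mm and pressed it at 3 mm/s or slower to its hard stop at 56 mm. The highest force I read was 13.7 N. I eased to about 7 N before closing the gripper, and it read 9.9 N once gripped.
- **Draw:** I pulled the nozzle straight up at about 100 mm/s. I saw no force at the end of the draw, but forces during it and at the jaws were not measured.
- **Placing:** The nozzle went into the hole without touching the sides. It met the floor with its foot at about 11 mm, which is where the hole's floor should be. I pressed to 12.2 N to confirm, then eased off, released it and backed away.

**Last checks:** In the final side picture the nozzle stands upright, its tip within about a pixel of the fully-home position. The gripper was clear and read no contact force. The outlet looked intact with its ring back up. Everything in the cropped view was in place. I did not check the blank outlet or the loose items outside it, but the arm never went near them after its first high pass.

**Disagreements:**
- The gripper opening read about 10.3 mm on the 12 mm nozzle, steady throughout.
- Before insertion, one picture put the foot about 1 mm off from the arm's own reading. It made no difference.
- Pressing down also gave a sideways reading, up to 7 N on the ring and 4.6 N on the rack, which fell as I eased off.

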